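# Balance the screen of a hand printing press so that it stays half open

### The job

A different screen has been clamped into the hand printing press and it sinks when let go. Slide the counterweight along its two tubes until the screen balances on its stiff hinge, then raise the screen with the fingers under its front edge to half open (about 45 degrees) and ease them away to test it: it must stay up there by itself. If it sinks or rises, catch it and set the weight again; never let the screen drop or fly up, never push or squeeze the screen with more than 35 N (so lift it from below rather than in a grip), and leave the other things on the bench alone.

Things in the scene. Friction and masses are not known exactly. Their poses are not given: they have to be found in the camera images.
- lip_mid (a point): Middle of the lower front edge of the screen's frame: 270 mm from the hinge axis and, shut, 12.5 mm below it, 145 mm above the bench. The frame's front bar is a square tube 25 mm thick, 28 mm wide, 320 mm long, parallel to the hinge; it overhangs the base box by 25 mm, so fingers or a hook can go under it from the front. Axes: x along the hinge, y from the front edge to the hinge, z out of the screen's top.
- hinge_mid (a point): Middle of the hinge axis at the back of the press's green base box (370 mm wide, top 140 mm above the bench), 158 mm above the bench, fixed. The hinge is stiff: its friction is about 0.09 N m either way, so near balance the screen stays where it is put. x along the hinge, y from the front edge to the back.
- screen: The screen, an aluminium frame 320 mm wide, 240 mm front to back, 25 mm thick, with a yellow mesh; turns on the hinge and has nothing to hold it but the counterweight and the hinge's friction. Origin at its middle, 150 mm in front of the hinge axis. Its mass is not known: 0.6 to 1.2 kg.
- weight_mid (a point): Centre of the counterweight: steel block of 1.2 kg, 100 mm along the hinge, 36 mm along the tubes, 44 mm high, on two 12 mm tubes 76 mm apart behind the hinge, at the hinge's height and turning with the screen. It slides along the tubes with about 12 N and stays where left; it can be set 50 to 150 mm behind the hinge axis and starts too near the hinge. Pinch it from above by its front and back faces.
- clamp (a joint): Opening angle of the screen in rad: 0 shut (level, on the base), growing as its front edge rises; stop at 0.98. Half open is 0.785.
- stamp: Bystander: small black self-inking stamp, 62 x 34 mm, 77 mm high, in front of the press. Origin under its middle.
- tape: Bystander: grey tape dispenser, 150 x 55 mm, 88 mm high, to the robot's left, behind the press. Origin under its middle.
- pen_cup: Bystander: dark steel pen cup, 76 mm across, 100 mm high, with pens up to 165 mm, to the robot's left, behind the press. Origin under its middle.

How it is judged:
By the outcome, as a careful person would: the job done as asked, in the order asked, and still so for the second after the job is handed in, with the robot touching nothing.
It also fails if it takes over 72 s, if anything falls off the work surface, if the arm or the gripper's body presses on something with over 40 N, if the wrist force passes 120 N, or if a joint passes its speed limit or range.

### The arm

A 7-joint arm with a two-finger parallel gripper is mounted at the origin on the work surface. World frame = base frame: x ahead of the robot, y to its left, z up, the work surface at z = 0. Lengths are in m, angles in rad, forces in N, time in s.
With the tool pointing down it reaches from about 0.4 to 0.85 m from the base axis. Payload 10.4 kg.
Tool frame: the origin (TCP) lies between the finger pads; the fingertips stand 22 mm ahead of it and the grasp point (between the pads) lies 3 mm ahead of it; z points along the fingers, y is the line along which they close (so a half turn about z gives the same grasp; the last joint's range is limited). The gripper opens to 85 mm and grips with 20 to 120 N. Pads are 22 mm wide; open, the fingers measure 114 mm over their backs; the gripper's body (76 mm by 85 mm) begins 54 mm behind the grasp point. The pads swing forward as they close: fully open they stand 13 mm farther back than shut.
Start: joints at [1.106, 0.332, -0.065, 1.46, 0.022, 1.35, -0.088], TCP at [0.267, -0.565, 0.253] pointing down, gripper open.
Joint ranges: [-2.6, 2.6], [-0.5, 2.12], [-1.47, 1.34], [0.16, 2.42], [-1.27, 4.41], [0.06, 2.06], [-2.6, 2.6]. Speed limits (rad/s): [2.22, 2.22, 2.79, 2.79, 3.14, 3.14, 3.14].

### API

Orientations are given as a unit quaternion [x, y, z, w].
In Python, from workcell import manip, camera, ticket, boxes_of, outline_of gives the robot as it stands.
- The arm moves only by the tool carry_out, never from a script. Its argument "deltas" is a list of rows, each a list of 5 numbers: the shift along the tool's x, y, z as a fraction of full scale, then the turn about the tool's z as a fraction of full scale, then the opening, from -1 (shut) to 1 (fully open), so that 0 is half open. In form: [[tx, ty, tz, spin, gripper], ...]. A call has 1 to 20 rows; each row is the pose to reach, as a shift and turn from the pose commanded when the call began, along the tool's axes at that moment; what a row does not reach only later rows make up. Full scale, the value 1, is 150 mm for a shift and 30 degrees for a turn. A row lasts 1/8 s, in which the tool goes at most 62.5 mm and 10.7 degrees, less where a joint would pass 70% of its speed; a pose out of reach is approached as far as the arm can. A call with a number of a shift or a turn outside -1 to 1 is refused whole. A call with a gripper value outside its range is refused whole. The fingers move at their own pace and stop on an object; "force" is the grip in N (left out, the last holds). Time passes only in rows, so rows that repeat a pose let the fingers close. It gives the time, the measured TCP pose, the force, the opening and the grip force at its end, in the units of the state.
- manip.get_obs(): the state, without advancing time (a new reading comes with each control period).
- camera(name): name is "scene" or "side" or "wrist"; returns a dict with "img" (384x512x3 uint8, red, green, blue), "depth" (384x512 float32, m along the optical axis (not along the pixel's ray), 0 where there is no reading), "vertical_fov" (degrees; the focal length in pixels is half the picture's height over the tangent of half this angle, whatever the lens; pixels are square), "cx", "cy" (the principal point, pixels), "k1" (the pictures are not rectified: a ray, as slopes to the right and down, at radius r is drawn at 1 + k1 r^2 times it, then the intrinsics apply), "R" (3x3) and "t" (3): a world point X has camera coordinates R X + t. Camera axes: x right, y down, z forward; pixel columns grow to the right and rows downward; lengths in m; the calibration is good to about 2 mm. A picture is of the moment at which its call begins.
- ticket.hand_in(): hands the job in; it is judged then, once.
Trained networks look in a picture, given as the dict that the camera call returned (one of the last four; its "shot" number tells which), for a name from the list of things; names that differ only in an ending like _2 or _b are one class to them, and where a whole thing is asked for, a point or a joint stands for the part that bears it (a point fixed in the world has none). Each returns a list of dicts, best first, with "conf" (0 to 1); they miss things now and then, are a little off and sometimes report something else, mostly with a low value. They report only what shows in the picture. A call takes as long as a camera call.
- boxes_of(query, picture): "position" ([x, y, z] in m, in world coordinates, good to about 4 mm: the middle of the surface that is visible of it).
- outline_of(query, picture): "region" (384x512 bool, what is visible of it).
The state is a dict: "clock": time; "joint_pos": joint angles; "joint_velocities": joint speeds; "tau": joint torques, N m; "position": TCP position; "ee_rot": TCP orientation; "ft_force": force on the tool from outside, world axes, zero at the start; "torque": the same for the moment, N m; "grip_width": opening from 0.0 (shut) to 1.0 (fully open); "grasp_force": force on a finger pad.
Only numpy, scipy, OpenCV 4.12 (cv2) and the standard library are available. Lean on these libraries where they do the work, as an engineer would, in place of code of your own. Each camera call takes 0.05 s, during which the arm holds its last target. There are 200 camera calls.

## Working session

There is one attempt and no reset: what is moved stays moved. The work goes in short steps, Python scripts to look and compute and a tool call to move; the robot and the scene stay as the last step left them, time stands still between calls to the robot, and variables do not carry over. Pictures are saved under pics/ and viewed, at most 10 in all, crops included, and the job is handed in when it is done.

Besides the shell and the picture viewer there is one more tool, called after ">>>" as name([rows], argument=value, ...), one row to a line, values as JSON. carry_out: Moves the arm, as the interface text tells. Its arguments: {"type":"object","properties":{"deltas":{"type":"array","items":{"type":"array","items":{"type":"number"}}},"force":{"type":"number"}},"required":["deltas"]}

```bash
mkdir -p pics; cat > h.py <<'E'
import numpy as np, cv2
from workcell import manip, camera, ticket, boxes_of, outline_of
np.set_printoptions(precision=4,suppress=True)
def pts(p):
    h,w=p['depth'].shape; f=h/2/np.tan(np.radians(p['vertical_fov'])/2)
    u,v=np.meshgrid(np.arange(w),np.arange(h))
    K=np.array([[f,0,p['cx']],[0,f,p['cy']],[0,0,1]],float)
    n=cv2.undistortPoints(np.stack([u,v],-1).reshape(-1,1,2).astype(float),K,np.array([p['k1'],0,0,0.])).reshape(h,w,2)
    c=np.dstack([n,np.ones((h,w))])*p['depth'][...,None]
    return (c-np.array(p['t']))@np.array(p['R'])
def save(p,n): cv2.imwrite('pics/'+n+'.png',p['img'][...,::-1])
E
python3 - <<'E'
from h import *
o=manip.get_obs(); print(o)
ims=[]
for n in ['scene','side']:
    p=camera(n); X=pts(p); ims.append(p['img'])
    for q in ['lip_mid','hinge_mid','weight_mid','screen','stamp','tape','pen_cup']:
        for b in boxes_of(q,p)[:2]: print(n,q,b['conf'],np.array(b['position']))
        r=outline_of(q,p)
        if r:
            m=r[0]['region']&(p['depth']>0); 
            if m.sum(): print('   reg',m.sum(),np.median(X[m],0),np.percentile(X[m],2,axis=0),np.percentile(X[m],98,axis=0))
cv2.imwrite('pics/a.png',cv2.resize(np.vstack(ims),(400*1,600))[...,::-1])
save(p,'side0');cv2.imwrite('pics/scene0.png',ims[0][...,::-1])
E
```

```text
{'clock': 0.0, 'joint_pos': array([ 1.1064,  0.3329, -0.0647,  1.4609,  0.0216,  1.3499, -0.0885]), 'joint_velocities': array([ 0.0019,  0.0002, -0.0011,  0.0005,  0.0003, -0.    , -0.0002]), 'tau': array([ -0.0004, -62.5447,   0.0489, -39.1598,   0.0161,   0.0099,
        -0.    ]), 'position': array([ 0.2671, -0.5647,  0.2525]), 'ee_rot': array([ 0.9757,  0.2191, -0.0002, -0.0007]), 'ft_force': array([-0.7554, -0.9212, -0.4938]), 'torque': array([-0.0024, -0.0273,  0.0122]), 'grasp_force': 0.0, 'grip_width': 0.9995253039817853}
scene lip_mid 0.59 [ 0.5191 -0.1211  0.1513]
   reg 7570 [ 0.5178 -0.1241  0.1538] [ 0.354  -0.2413  0.1472] [ 0.6707 -0.0038  0.1755]
scene hinge_mid 0.93 [ 0.5432 -0.0863  0.1486]
   reg 13187 [ 0.5417 -0.0876  0.1531] [ 0.3455 -0.2349  0.0158] [0.6964 0.1379 0.1849]
scene weight_mid 0.8 [0.4853 0.0838 0.1789]
   reg 519 [0.4824 0.0829 0.1788] [0.4241 0.0658 0.1378] [0.5262 0.1158 0.1855]
scene screen 0.73 [ 0.5143 -0.1234  0.1533]
   reg 7418 [ 0.518  -0.1233  0.1538] [ 0.3555 -0.24    0.1475] [ 0.6707 -0.0039  0.1755]
scene stamp 0.85 [ 0.4337 -0.4354  0
[... 449 characters left out ...]
75  0.0052 0.1487] [ 0.3047 -0.2274  0.0121] [0.6598 0.1472 0.1809]
side weight_mid 0.78 [0.4708 0.1037 0.174 ]
side weight_mid 0.29 [ 0.4879 -0.0764  0.1715]
   reg 576 [0.4713 0.1059 0.169 ] [0.4246 0.0618 0.1361] [0.5193 0.12   0.1808]
side screen 0.69 [ 0.5031 -0.1501  0.1499]
   reg 2874 [ 0.5066 -0.1486  0.1503] [ 0.3412 -0.2402  0.1445] [ 0.6628 -0.019   0.1722]
   reg 25 [ 0.4144 -0.4452  0.0759] [ 0.3821 -0.4565  0.0474] [ 0.4265 -0.3347  0.1262]
side tape 0.92 [0.4172 0.3904 0.0258]
   reg 1443 [0.4173 0.3908 0.0229] [0.3608 0.3226 0.0023] [0.4729 0.4399 0.0861]
side pen_cup 0.61 [0.5529 0.395  0.0733]
   reg 1212 [0.5501 0.3985 0.0741] [0.5238 0.3449 0.0047] [0.5953 0.4182 0.1539]
```

View pics/scene0.png

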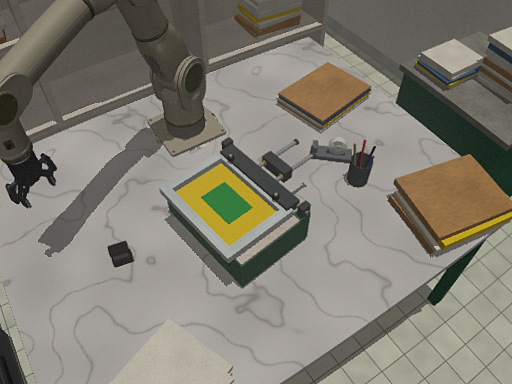

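View pics/side0.png

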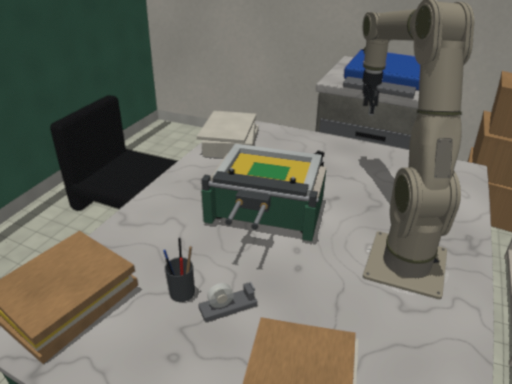

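```bash
python3 - <<'E'
from h import *
for n in ['scene','side']:
    p=camera(n); X=pts(p)
    w=outline_of('weight_mid',p)[0]['region']&(p['depth']>0); Y=X[w]
    T=Y[Y[:,2]>np.percentile(Y[:,2],90)-.008]
    print(n,'weight top',len(T)); r=cv2.minAreaRect((T[:,:2]*1000).astype(np.float32)); print(r, cv2.boxPoints(r), np.median(T[:,2]))
    s=outline_of('screen',p)[0]['region']&(p['depth']>0); Y=X[s]; Y=Y[(Y[:,2]>.14)&(Y[:,1]>-.3)]
    r=cv2.minAreaRect((Y[:,:2]*1000).astype(np.float32)); print('screen',r,cv2.boxPoints(r))
    T=Y[Y[:,2]>.164]; print('frame top',np.median(T[:,2]))
E
```

```text
scene weight top 302
((476.174560546875, 89.86338806152344), (100.38916778564453, 39.88051986694336), 9.17093563079834) [[423.4435 101.5487]
 [429.7997  62.178 ]
 [528.9056  78.1781]
 [522.5494 117.5488]] 0.1814020402751002
screen ((505.4267272949219, -116.1861572265625), (324.8962097167969, 239.2343292236328), 8.586526870727539) [[ 326.9402  -22.1637]
 [ 362.6586 -258.7166]
 [ 683.9132 -210.2086]
 [ 648.1949   26.3442]]
frame top 0.1720590852083014
side weight top 256
((473.00616455078125, 92.13793182373047), (97.88629150390625, 42.4246711730957), 8.345389366149902) [[421.5025 106.022 ]
 [427.66    64.0466]
 [524.5098  78.2538]
 [518.3523 120.2293]] 0.17830154108614998
screen ((504.6112060546875, -113.25645446777344), (320.5992431640625, 244.7935333251953), 8.009033203125) [[ 328.8217  -14.3879]
 [ 362.9286 -256.7938]
 [ 680.4008 -212.125 ]
 [ 646.2938   30.2809]]
frame top 0.16905254626981403
```

The scene view shows the press at about (240,205), with the counterweight at (277,165) on its tubes. The stamp is at (120,253), with the tape and pen cup behind the press at (335,150) and (360,165). Both cameras put the hinge at about 8.5°, the screen centre at (0.505, -0.115) and the weight about 58 mm behind the hinge. The heights fit too: weight top 0.180, frame top 0.170. I'm moving over the weight first. I'll press it lightly from above with shut fingers to measure the imbalance.

>>> carry_out([
  [0.2,-0.2,-0.3,0.3,-1],
  [0.5,-0.55,-0.35,0.56,-1],
  [0.8,-0.85,-0.35,0.56,-1],
  [0.95,-1,-0.35,0.56,-1],
], force=20)

```text
clock: 2.3
position: [0.333, -0.3657, 0.3064]
ee_rot: [0.997, 0.075, 0.0, 0.0]
ft_force: [0.3, -0.1, -0.6]
grip_width: 0.145
grasp_force: 0.0
```

```bash
cat >> h.py <<'E'
from scipy.spatial.transform import Rotation as Ro
A=np.radians(8.5); a=np.array([np.cos(A),np.sin(A),0]); b=np.array([-np.sin(A),np.cos(A),0])
S=np.array([.505,-.115,.158]); H=S+.15*b
def st(target=None):
    o=manip.get_obs(); R=Ro.from_quat(o['ee_rot']).as_matrix(); P=o['position']
    print('t',o['clock'],'P',P,'hingeframe mm',np.array([(P-H)@a,(P-H)@b,P[2]])*1000,'w',o['grip_width']*85,'gf',o['grasp_force'],'F',o['ft_force'])
    print('tool x,y',R[:,0],R[:,1],'z',R[:,2])
    if target is not None: print('shift units',R.T@(np.array(target)-P)/.15)
E
python3 - <<'E'
from h import *
st(np.append((H+.058*b)[:2],.3))
E
```

```text
t 2.3 P [ 0.333  -0.3657  0.3064] hingeframe mm [-207.1208 -372.5478  306.4126] w 12.361243623991447 gf 0.0 F [ 0.3284 -0.0649 -0.5827]
tool x,y [0.9886 0.1504 0.0008] [ 0.1504 -0.9886  0.001 ] z [ 0.0009 -0.0008 -1.    ]
shift units [ 1.3883 -2.8667  0.041 ]
```

>>> carry_out([
  [0.25,-0.3,0,0,-1],
  [0.5,-0.6,0,0,-1],
  [0.7,-0.95,0,0,-1],
])

```text
clock: 2.68
position: [0.4155, -0.2103, 0.306]
ee_rot: [0.997, 0.074, 0.0, 0.0]
ft_force: [0.8, -0.4, 0.3]
grip_width: 0.001
grasp_force: 0.0
```

>>> carry_out([
  [0.25,-0.35,0,0,-1],
  [0.5,-0.7,0,0,-1],
  [0.69,-0.96,0,0,-1],
])

```text
clock: 3.05
position: [0.4964, -0.0519, 0.3062]
ee_rot: [0.997, 0.075, 0.0, 0.0]
ft_force: [0.5, -1.1, -0.9]
grip_width: -0.004
grasp_force: 0.0
```

>>> carry_out([
  [0,-0.35,0,0,-1],
  [0,-0.7,0,0,-1],
  [0,-0.95,0,0,-1],
  [0,-0.95,0,0,-1],
])

```text
clock: 3.55
position: [0.474, 0.0898, 0.3062]
ee_rot: [0.997, 0.077, 0.0, -0.0]
ft_force: [-0.1, -0.6, 0.1]
grip_width: -0.004
grasp_force: 0.0
```

```bash
python3 - <<'E'
from h import *
p=camera('wrist'); save(p,'w1'); X=pts(p)
r=outline_of('weight_mid',p)
if r:
    m=r[0]['region']&(p['depth']>0); Y=X[m]; T=Y[Y[:,2]>np.percentile(Y[:,2],90)-.008]
    r=cv2.minAreaRect((T[:,:2]*1000).astype(np.float32)); c=np.array([*r[0],0])/1000
    print(r,np.median(T[:,2]),'hinge frame',(c-H)@a,(c-H)@b); st([*c[:2],.22])
s=camera('scene'); cv2.imwrite('pics/s1.png',cv2.resize(s['img'][80:280,150:420],(800,592),interpolation=cv2.INTER_CUBIC)[...,::-1])
E
```

```text
((475.4475402832031, 89.78170776367188), (96.32585144042969, 36.0665283203125), 8.535479545593262) 0.18008989575827689 hinge frame 0.0010408121733882206 0.056900489172787
t 3.65 P [0.4747 0.0863 0.3059] hingeframe mm [ -0.2237  53.5205 305.8776] w 0.02815355869403476 gf 0.0 F [-0.0823 -0.7838  0.3449]
tool x,y [0.989  0.1482 0.0002] [ 0.1482 -0.989   0.0006] z [ 0.0003 -0.0005 -1.    ]
shift units [ 0.0083 -0.0229  0.5725]
```

View pics/w1.png

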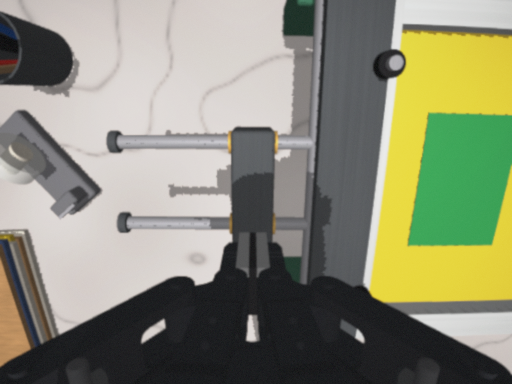

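View pics/s1.png

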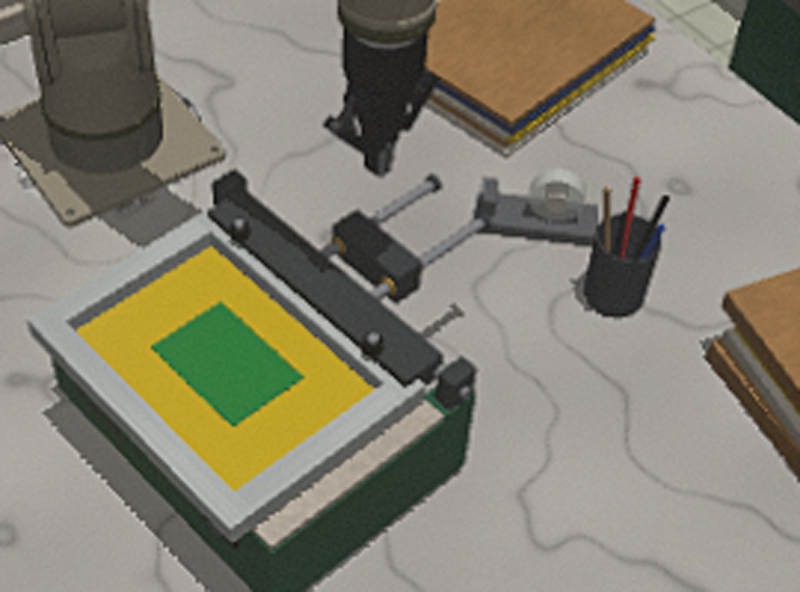

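The wrist view shows the weight at about (252,180) on the two tubes. The hinge bar's back edge is at column 313, so there is a gap of about 34 mm in front of the weight. Now I press down on the weight gently.

>>> carry_out([
  [0.008,-0.02,0.25,0,-1],
  [0.008,-0.02,0.5,0,-1],
  [0.008,-0.02,0.64,0,-1],
  [0.008,-0.02,0.66,0,-1],
])

```text
clock: 4.2
position: [0.4749, 0.0884, 0.2056]
ee_rot: [0.997, 0.073, -0.001, 0.0]
ft_force: [0.1, 0.5, 0.3]
grip_width: -0.001
grasp_force: 0.0
```

>>> carry_out([
  [0,0,0.02,0,-1],
  [0,0,0.03,0,-1],
  [0,0,0.04,0,-1],
])

```text
clock: 4.58
position: [0.4758, 0.0899, 0.2018]
ee_rot: [0.997, 0.074, 0.001, 0.0]
ft_force: [-4.0, -1.2, 11.2]
grip_width: -0.0
grasp_force: 5.2
```

```bash
cat >> h.py <<'E'
def favg(n=5):
    L=[]
    for i in range(n):
        camera('side'); o=manip.get_obs(); L.append(np.r_[o['ft_force'],o['position']])
    L=np.array(L); print('F',L[:,:3].mean(0),'sd',L[:,:3].std(0),'P',L[-1,3:])
E
python3 -c "
from h import *
st(); favg(4)"
```

```text
t 4.575 P [0.4758 0.0899 0.2018] hingeframe mm [  1.4185  56.9139 201.7852] w -0.003315728146086182 gf 5.219460404696292 F [-3.9801 -1.2203 11.2205]
tool x,y [0.989  0.1479 0.0013] [ 0.1479 -0.989   0.0004] z [ 0.0014 -0.0002 -1.    ]
F [-2.4666 -0.8096  6.226 ] sd [0.2198 0.5425 0.2511] P [0.4758 0.0898 0.2019]
```

>>> carry_out([
  [0,0,0.01,0,-1],
  [0,0,0.02,0,-1],
  [0,0,0.03,0,-1],
  [0,0,0.04,0,-1],
])

```text
clock: 5.28
position: [0.4757, 0.0914, 0.1965]
ee_rot: [0.997, 0.075, 0.001, -0.001]
ft_force: [-6.1, 3.6, 12.2]
grip_width: 0.0
grasp_force: 6.5
```

```bash
python3 -c "
from h import *
favg(4)"
```

```text
F [-4.6454  4.7742  8.776 ] sd [0.4235 0.4521 0.2577] P [0.4756 0.0916 0.1962]
```

>>> carry_out([
  [0,0,0.01,0,-1],
  [0,0,0.02,0,-1],
  [0,0,0.03,0,-1],
  [0,0,0.04,0,-1],
])

```text
clock: 5.98
position: [0.4755, 0.0927, 0.1905]
ee_rot: [0.997, 0.075, 0.001, -0.001]
ft_force: [-6.7, 9.0, 13.5]
grip_width: -0.003
grasp_force: 7.1
```

```bash
python3 -c "
from h import *
favg(4)"
```

```text
F [-4.0809  8.672   8.592 ] sd [0.239  0.7325 0.539 ] P [0.4755 0.0927 0.1903]
```

>>> carry_out([
  [0,0,-0.01,0,-1],
  [0,0,-0.02,0,-1],
  [0,0,-0.03,0,-1],
  [0,0,-0.04,0,-1],
])

```text
clock: 6.68
position: [0.4759, 0.091, 0.1962]
ee_rot: [0.997, 0.075, 0.001, -0.0]
ft_force: [-3.0, 1.4, 7.0]
grip_width: 0.001
grasp_force: 3.9
```

```bash
python3 -c "
from h import *
favg(4)"
```

```text
F [-4.1285  2.2687 11.2376] sd [0.5746 0.2543 0.1219] P [0.4759 0.0909 0.1965]
```

>>> carry_out([
  [0,0,-0.01,0,-1],
  [0,0,-0.02,0,-1],
  [0,0,-0.03,0,-1],
])

```text
clock: 7.25
position: [0.476, 0.0897, 0.2006]
ee_rot: [0.997, 0.074, 0.001, 0.0]
ft_force: [-1.9, -1.7, 6.2]
grip_width: -0.001
grasp_force: 3.1
```

```bash
python3 -c "
from h import *
favg(4)"
```

```text
F [-2.741  -2.016  10.0511] sd [0.2438 0.1471 0.7203] P [0.4761 0.0896 0.2008]
```

The moving and settled readings agree on an imbalance of about 0.53 N m. That puts the weight about 45 mm farther back, at roughly 102 mm. I'll lift off, open the fingers and pinch the weight.

>>> carry_out([
  [0,0,-0.01,0,-1],
  [0,0,-0.02,0,-1],
  [0,0,-0.15,0,-1],
  [0,0,-0.3,0,0.3],
  [0,0,-0.3,0,0.3],
  [0,0,-0.3,0,0.3],
  [0,0,-0.3,0,0.3],
])

```text
clock: 8.32
position: [0.475, 0.0897, 0.2435]
ee_rot: [0.997, 0.074, -0.001, 0.0]
ft_force: [0.1, -0.7, 1.1]
grip_width: 0.651
grasp_force: 0.0
```

```bash
python3 - <<'E'
from h import *
for n in ['wrist','scene']:
    p=camera(n); X=pts(p)
    r=outline_of('weight_mid',p)
    if r:
        m=r[0]['region']&(p['depth']>0); Y=X[m]; T=Y[abs(Y[:,2]-.180)<.006]
        r=cv2.minAreaRect((T[:,:2]*1000).astype(np.float32)); c=np.array([*r[0],0])/1000
        print(n,r,np.median(T[:,2]),'hinge frame',(c-H)@a,(c-H)@b); st([*c[:2],.17])
E
```

```text
wrist ((474.0705261230469, 89.60244750976562), (99.23473358154297, 36.085174560546875), 8.511672019958496) 0.1800924874892776 hinge frame -0.0003475730276491077 0.05692673359013325
t 8.425 P [0.4751 0.0898 0.2437] hingeframe mm [  0.6856  56.9441 243.7059] w 55.01491795355543 gf 0.0 F [-0.3919  0.1982  0.1148]
tool x,y [ 0.989   0.1481 -0.001 ] [ 0.1481 -0.989  -0.0001] z [-0.001 -0.    -1.   ]
shift units [-0.0064  0.0002  0.4914]
scene ((477.4955749511719, 89.3774642944336), (97.69943237304688, 38.249107360839844), 8.182661056518555) 0.18123871548361817 hinge frame 0.0030065999595833863 0.056197967170804386
t 8.525 P [0.4752 0.0898 0.2439] hingeframe mm [  0.8211  56.9259 243.9287] w 55.0867220016754 gf 0.0 F [-1.2408  0.3534 -0.2935]
tool x,y [ 0.989   0.148  -0.0006] [ 0.148  -0.989  -0.0001] z [-0.0006  0.     -1.    ]
shift units [0.0149 0.0049 0.4928]
```

>>> carry_out([
  [0,0,0.2,0,0.28],
  [0,0,0.4,0,0.28],
  [0,0,0.48,0,0.28],
  [0,0,0.48,0,0.0],
  [0,0,0.48,0,-0.3],
  [0,0,0.48,0,-0.3],
  [0,0,0.48,0,-0.3],
], force=25)

```text
clock: 9.4
position: [0.4757, 0.0901, 0.1731]
ee_rot: [0.997, 0.074, 0.001, -0.0]
ft_force: [-2.9, 0.6, 4.2]
grip_width: 0.416
grasp_force: 27.8
```

```bash
python3 -c "
from h import *
st()"
```

```text
t 9.4 P [0.4757 0.0901 0.1731] hingeframe mm [  1.3116  57.1852 173.0785] w 35.3474660533425 gf 27.753905653953552 F [-2.8927  0.621   4.2107]
tool x,y [0.989  0.1482 0.0011] [ 0.1482 -0.989   0.    ] z [ 0.0011  0.0001 -1.    ]
```

>>> carry_out([
  [0,-0.03,0,0,-0.3],
  [0,-0.07,0,0,-0.3],
  [0,-0.11,0,0,-0.3],
  [0,-0.15,0,0,-0.3],
  [0,-0.19,0,0,-0.3],
  [0,-0.23,0,0,-0.3],
  [0,-0.27,0,0,-0.3],
  [0,-0.3,0,0,-0.3],
  [0,-0.31,0,0,-0.3],
])

```text
clock: 10.52
position: [0.4693, 0.1327, 0.1725]
ee_rot: [0.997, 0.073, 0.0, 0.002]
ft_force: [0.8, -11.7, 2.0]
grip_width: 0.415
grasp_force: 27.6
```

```bash
python3 -c "
from h import *
st(); favg(2); st()"
```

```text
t 10.525 P [0.4693 0.1327 0.1725] hingeframe mm [  1.2868 100.2375 172.4786] w 35.28911443885628 gf 27.623177468776703 F [  0.7735 -11.7493   2.0338]
tool x,y [0.9893 0.1461 0.0003] [ 0.1461 -0.9893  0.0047] z [ 0.001  -0.0046 -1.    ]
F [  0.4885 -10.9825   1.5932] sd [0.2015 0.3665 0.0584] P [0.4693 0.1328 0.1725]
t 10.625 P [0.4693 0.1328 0.1725] hingeframe mm [  1.3074 100.3386 172.4676] w 35.58010231040741 gf 27.518812716007233 F [  0.287  -11.3489   1.6516]
tool x,y [0.9893 0.1462 0.0004] [ 0.1462 -0.9892  0.0045] z [ 0.001  -0.0044 -1.    ]
```

>>> carry_out([
  [0,-0.015,0,0,-0.3],
  [0,-0.015,0,0,-0.3],
  [0,0,0,0,-0.2],
  [0,0,0,0,0.2],
  [0,0,0,0,0.3],
  [0,0,-0.1,0,0.3],
  [0,0,-0.3,0,0.3],
  [0,0,-0.5,0,0.3],
])

```text
clock: 11.62
position: [0.4685, 0.1361, 0.2492]
ee_rot: [0.997, 0.074, 0.0, -0.0]
ft_force: [0.5, -0.3, -0.3]
grip_width: 0.646
grasp_force: 0.0
```

```bash
python3 - <<'E'
from h import *
for n in ['wrist','scene']:
    p=camera(n); X=pts(p); save(p,n+'2')
    r=outline_of('weight_mid',p)
    if r:
        m=r[0]['region']&(p['depth']>0); Y=X[m]; T=Y[abs(Y[:,2]-.180)<.008]
        r=cv2.minAreaRect((T[:,:2]*1000).astype(np.float32)); c=np.array([*r[0],0])/1000
        print(n,r,np.median(T[:,2]),'hinge frame',(c-H)@a,(c-H)@b)
L=H-.27*b; st(np.append((L-.1*b)[:2],.3)); print(L)
E
```

```text
scene ((469.89520263671875, 134.69790649414062), (99.40835571289062, 42.028076171875), 6.54799222946167) 0.18138280776477042 hinge frame 0.0021884990468047437 0.1021440099970566
t 11.825 P [0.4688 0.136  0.2482] hingeframe mm [  1.2698 103.623  248.2349] w 55.20286256937289 gf 0.0 F [-0.1343  0.0562 -0.2086]
tool x,y [0.989  0.1481 0.0017] [ 0.1481 -0.989   0.0002] z [ 0.0017  0.0001 -1.    ]
shift units [-0.0089  3.1576 -0.3445]
[ 0.5227 -0.2337  0.158 ]
```

>>> carry_out([
  [0,0.3,-0.3,0.33,-1],
  [0,0.65,-0.35,0.66,-1],
  [0,1,-0.35,1,-1],
])

```text
clock: 12.2
position: [0.4908, -0.0141, 0.3003]
ee_rot: [0.982, -0.189, 0.0, 0.0]
ft_force: [0.6, 0.7, -0.2]
grip_width: 0.017
grasp_force: 0.0
```

>>> carry_out([
  [0.18,0.31,0,0.33,-1],
  [0.36,0.62,0,0.66,-1],
  [0.54,0.935,0,1,-1],
])

```text
clock: 12.58
position: [0.5144, -0.1743, 0.2991]
ee_rot: [0.9, -0.437, -0.001, 0.0]
ft_force: [0.4, -0.2, -0.1]
grip_width: -0.001
grasp_force: 0.0
```

>>> carry_out([
  [0.31,0.18,0,0.33,-1],
  [0.62,0.36,0,0.66,-1],
  [0.935,0.54,0,1,-1],
  [0.935,0.54,0,1,-1],
])

```text
clock: 13.08
position: [0.5371, -0.3375, 0.2975]
ee_rot: [0.755, -0.656, -0.001, 0.001]
ft_force: [0.1, 0.6, -0.0]
grip_width: 0.001
grasp_force: 0.0
```

```bash
python3 - <<'E'
from h import *
L=H-.27*b
p=camera('scene'); X=pts(p); s=outline_of('screen',p)[0]['region']&(p['depth']>0); Y=X[s]
fr=Y[(abs((Y-H)@a)<.12)]; 
u=(fr-H)@b
T=fr[(fr[:,2]>.162)]; uu=(T-H)@b; print('front top edge b pct',np.percentile(uu,[1,3,10]), 'frontbar z',np.median(T[uu<-.25][:,2]),'hinge-side z',np.median(T[uu>-.06][:,2]) if (uu>-.06).any() else None)
st(np.append((L-.02*b)[:2],.159)); print(manip.get_obs()['joint_pos'])
E
```

```text
front top edge b pct [-0.2699 -0.2693 -0.2679] frontbar z 0.17231118154736205 hinge-side z 0.17127825056244295
t 13.175 P [ 0.5385 -0.3327  0.2986] hingeframe mm [   0.9555 -370.2472  298.603 ] w 0.00988204739455607 gf 0.0 F [0.5871 0.9263 0.0451]
tool x,y [ 0.1485 -0.9889 -0.0017] [-0.9889 -0.1485  0.0012] z [-0.0015  0.0015 -1.    ]
shift units [-0.5334  0.0048  0.9316]
[ 0.6696  0.3455 -0.2495  1.3555  0.0836  1.4529 -2.5683]
```

Joint 7 is at -2.57, close to its -2.6 limit, so I'm turning the tool back by a half turn. The grasp geometry stays the same.

>>> carry_out([
  [0,0,0,-0.35,-1],
  [0,0,0,-0.7,-1],
  [0,0,0,-1,-1],
])

```text
clock: 13.55
position: [0.539, -0.3309, 0.2999]
ee_rot: [0.903, -0.43, -0.0, -0.0]
ft_force: [-0.2, -0.2, 0.5]
grip_width: -0.0
grasp_force: 0.0
```

>>> carry_out([
  [0,0,0,-0.35,-1],
  [0,0,0,-0.7,-1],
  [0,0,0,-1,-1],
])

```text
clock: 13.92
position: [0.539, -0.331, 0.2999]
ee_rot: [0.983, -0.182, -0.0, -0.0]
ft_force: [0.3, -0.2, 1.1]
grip_width: 0.003
grasp_force: 0.0
```

>>> carry_out([
  [0,0,0,-0.35,-1],
  [0,0,0,-0.7,-1],
  [0,0,0,-1,-1],
])

```text
clock: 14.3
position: [0.539, -0.331, 0.2999]
ee_rot: [0.997, 0.079, 0.0, -0.0]
ft_force: [0.4, -0.6, 0.4]
grip_width: -0.004
grasp_force: 0.0
```

>>> carry_out([
  [0,0,0,-0.35,-1],
  [0,0,0,-0.7,-1],
  [0,0,0,-1,-1],
])

```text
clock: 14.68
position: [0.539, -0.331, 0.2999]
ee_rot: [0.943, 0.334, 0.0, -0.0]
ft_force: [-1.1, 0.2, -0.4]
grip_width: -0.005
grasp_force: 0.0
```

>>> carry_out([
  [0,0,0,-0.35,-1],
  [0,0,0,-0.7,-1],
  [0,0,0,-1,-1],
])

```text
clock: 15.05
position: [0.539, -0.3309, 0.3]
ee_rot: [0.824, 0.567, 0.0, -0.0]
ft_force: [-0.8, 0.2, -0.2]
grip_width: -0.001
grasp_force: 0.0
```

>>> carry_out([
  [0,0,0,-0.35,-1],
  [0,0,0,-0.7,-1],
  [0,0,0,-1,-1],
  [0,0,0,-1,-1],
])

```text
clock: 15.55
position: [0.5389, -0.3314, 0.2999]
ee_rot: [0.652, 0.758, 0.0, -0.0]
ft_force: [-0.0, -0.3, -0.6]
grip_width: 0.0
grasp_force: 0.0
```

```bash
python3 - <<'E'
from h import *
st(np.append((H-.30*b)[:2],.159)); print(manip.get_obs()['joint_pos'])
E
```

```text
t 15.55 P [ 0.5389 -0.3314  0.2999] hingeframe mm [   1.5586 -369.0013  299.9498] w 0.013089329744191068 gf 0.0 F [-0.0497 -0.2886 -0.5848]
tool x,y [-0.1498  0.9887  0.0002] [0.9887 0.1498 0.0001] z [ 0.0001  0.0002 -1.    ]
shift units [ 0.4598 -0.0095  0.9398]
[ 0.99    0.4137 -0.7044  1.3364  0.2641  1.4854  0.456 ]
```

>>> carry_out([
  [0,0,0.3,0,-1],
  [0,0,0.6,0,-1],
  [0.2,0,0.85,0,-1],
  [0.4,0,0.94,0,-1],
  [0.46,0,0.94,0,-1],
])

```text
clock: 16.18
position: [0.5281, -0.2619, 0.1582]
ee_rot: [0.652, 0.758, -0.0, -0.001]
ft_force: [-0.4, -0.3, 0.1]
grip_width: -0.0
grasp_force: 0.0
```

>>> carry_out([
  [0.05,0,0,0,-1],
  [0.09,0,0,0,-1],
  [0.115,0,0,0,-1],
  [0.125,0,0,0,-1],
  [0.135,0,0,0,-1],
])

```text
clock: 16.8
position: [0.5254, -0.2449, 0.1589]
ee_rot: [0.653, 0.757, -0.0, 0.0]
ft_force: [0.0, -0.1, -1.1]
grip_width: 0.002
grasp_force: 0.0
```

```bash
python3 -c "
from h import *
st()"
```

```text
t 16.8 P [ 0.5254 -0.2449  0.1589] hingeframe mm [   1.0094 -281.4974  158.8508] w 0.12766514048247118 gf 0.0 F [ 0.0036 -0.0831 -1.0935]
tool x,y [-0.1475  0.9891 -0.0002] [0.9891 0.1475 0.0001] z [ 0.0001 -0.0001 -1.    ]
```

>>> carry_out([
  [0.01,0,0,0,-1],
  [0.02,0,0,0,-1],
  [0.03,0,0,0,-1],
  [0.03,0,0,0,-1],
])

```text
clock: 17.3
position: [0.5251, -0.2432, 0.1595]
ee_rot: [0.654, 0.757, -0.001, 0.002]
ft_force: [2.4, -9.4, -0.4]
grip_width: 0.001
grasp_force: 4.9
```

>>> carry_out([
  [0,0,-0.02,0,-1],
  [0,0,-0.05,0,-1],
  [0,0,-0.08,0,-1],
  [0,0,-0.11,0,-1],
  [0,0,-0.13,0,-1],
])

```text
clock: 17.92
position: [0.5251, -0.243, 0.1791]
ee_rot: [0.654, 0.757, -0.001, 0.002]
ft_force: [2.3, -8.5, 1.3]
grip_width: -0.002
grasp_force: 4.6
```

```bash
cat >> h.py <<'E'
def ang(name=None):
    for n in ['scene','side']:
        p=camera(n); X=pts(p); r=outline_of('screen',p)
        if name: save(p,name+n)
        if not r: print(n,'none'); continue
        m=r[0]['region']&(p['depth']>0); Y=X[m]; u=(Y-H)@b; v=(Y-H)@a; z=Y[:,2]-.158
        k=(abs(v)<.17)&(u<-.03)&(u>-.29)&(z>-.015); th=np.arctan2(z[k],-u[k]); 
        ra=np.hypot(z[k],u[k]); f=ra>.24; g=ra<=.24
        q=(abs(v[k])<.12)&(ra>.06)&(ra<.22)
        c=np.polyfit(u[k][q],z[k][q],1) if q.sum()>20 else [0,0]
        print(n,'front-bar angle',np.median(th[f]) if f.any() else None,'mesh slope angle',-np.arctan(c[0]),k.sum())
E
python3 -c "
from h import *
st(); ang(); st()"
```

```text
t 17.925 P [ 0.5251 -0.243   0.1791] hingeframe mm [   0.911  -279.5968  179.1228] w -0.1496232471817769 gf 4.559808260528371 F [ 2.3024 -8.4576  1.2625]
tool x,y [-0.1454  0.9894 -0.0039] [0.9894 0.1455 0.0015] z [ 0.002  -0.0037 -1.    ]
scene front-bar angle 0.1282549106024141 mesh slope angle 0.0734019119449296 6023
side front-bar angle 0.11709983716895374 mesh slope angle 0.07192869420272274 3155
t 18.125 P [ 0.5251 -0.2431  0.1791] hingeframe mm [   0.9248 -279.6209  179.0868] w 0.14842610527962818 gf 4.588442670064978 F [ 2.7502 -8.8794  0.9903]
tool x,y [-0.1455  0.9894 -0.0041] [0.9894 0.1455 0.0015] z [ 0.0021 -0.0038 -1.    ]
```

It lifts: the slope is 0.072 rad, with about 9 N of push and 1 N of lift. I'm following the lip's arc and easing the push as the angle grows.

>>> carry_out([
  [0,0,-0.047,0,-1],
  [0,0,-0.095,0,-1],
  [0.003,0,-0.145,0,-1],
  [0.006,0,-0.19,0,-1],
  [0.012,0,-0.24,0,-1],
  [0.02,0,-0.29,0,-1],
  [0.028,0,-0.335,0,-1],
  [0.038,0,-0.38,0,-1],
  [0.05,0,-0.425,0,-1],
])

```text
clock: 19.25
position: [0.5237, -0.2335, 0.2426]
ee_rot: [0.653, 0.757, -0.0, 0.001]
ft_force: [1.5, -4.8, 0.8]
grip_width: -0.001
grasp_force: 2.6
```

```bash
python3 -c "
from h import *
st(); ang('c'); st()"
```

```text
t 19.25 P [ 0.5237 -0.2335  0.2426] hingeframe mm [   0.9748 -269.9692  242.6302] w -0.12734425319515386 gf 2.5767658464610577 F [ 1.538  -4.8261  0.767 ]
tool x,y [-0.1472  0.9891 -0.0012] [0.9891 0.1472 0.0004] z [ 0.0006 -0.0012 -1.    ]
scene front-bar angle 0.3661196695834056 mesh slope angle 0.3028656674636071 5296
side front-bar angle 0.3624053052615588 mesh slope angle 0.31057502160240813 4462
t 19.45 P [ 0.5238 -0.2335  0.2423] hingeframe mm [   1.0453 -269.976   242.3435] w 0.09419792805409641 gf 2.85140682477504 F [ 1.9966 -5.4153  1.5898]
tool x,y [-0.1474  0.9891 -0.0013] [0.9891 0.1474 0.0006] z [ 0.0008 -0.0012 -1.    ]
```

View pics/cscene.png

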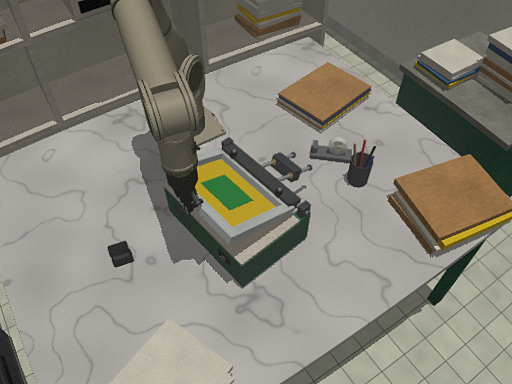

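The screen is at about 0.31 rad, with the shut fingers at its front edge around (192,200), and it is following as planned. Continuing.

>>> carry_out([
  [0.013,0,-0.045,0,-1],
  [0.029,0,-0.1,0,-1],
  [0.046,0,-0.143,0,-1],
  [0.063,0,-0.188,0,-1],
  [0.083,0,-0.233,0,-1],
  [0.105,0,-0.28,0,-1],
  [0.13,0,-0.32,0,-1],
  [0.155,0,-0.365,0,-1],
  [0.182,0,-0.405,0,-1],
  [0.21,0,-0.45,0,-1],
  [0.24,0,-0.49,0,-1],
  [0.27,0,-0.53,0,-1],
])

```text
clock: 20.95
position: [0.5181, -0.1958, 0.3231]
ee_rot: [0.654, 0.756, -0.001, 0.003]
ft_force: [1.0, -13.7, 8.7]
grip_width: -0.001
grasp_force: 7.0
```

```bash
python3 -c "
from h import *
st(); ang(); st()"
```

```text
t 20.95 P [ 0.5181 -0.1958  0.3231] hingeframe mm [   0.9745 -231.8495  323.0514] w -0.042775967528296654 gf 7.019637823104858 F [  1.0207 -13.7081   8.6647]
tool x,y [-0.1446  0.9895 -0.0051] [0.9895 0.1446 0.0023] z [ 0.003  -0.0048 -1.    ]
scene front-bar angle 0.6751797914791449 mesh slope angle 0.6077170581138003 3677
side front-bar angle 0.7010737901317494 mesh slope angle 0.6464178669358946 5983
t 21.15 P [ 0.5182 -0.1955  0.3231] hingeframe mm [   1.1507 -231.5808  323.0903] w 0.29064280468028036 gf 6.270634196698666 F [  1.4734 -11.7609   9.3245]
tool x,y [-0.145   0.9894 -0.005 ] [0.9894 0.145  0.0026] z [ 0.0033 -0.0045 -1.    ]
```

>>> carry_out([
  [-0.005,0,-0.027,0,-1],
  [0.007,0,-0.06,0,-1],
  [0.027,0,-0.095,0,-1],
  [0.05,0,-0.13,0,-1],
  [0.077,0,-0.165,0,-1],
  [0.105,0,-0.2,0,-1],
  [0.135,0,-0.235,0,-1],
  [0.135,0,-0.235,0,-1],
])

```text
clock: 22.15
position: [0.5148, -0.1722, 0.3574]
ee_rot: [0.652, 0.758, 0.0, 0.0]
ft_force: [-0.3, -0.6, -0.7]
grip_width: -0.001
grasp_force: 0.0
```

```bash
python3 -c "
from h import *
st(); ang('d'); st()"
```

```text
t 22.15 P [ 0.5148 -0.1722  0.3574] hingeframe mm [   1.2572 -208.024   357.3522] w -0.08476971387502784 gf 0.0 F [-0.3126 -0.631  -0.7358]
tool x,y [-0.1486  0.9889 -0.0005] [0.9889 0.1486 0.0007] z [ 0.0008 -0.0004 -1.    ]
scene front-bar angle 0.8333226505385485 mesh slope angle 0.6980306571030964 2366
side front-bar angle 0.8745159141753318 mesh slope angle 0.8224535876195973 6418
t 22.35 P [ 0.5146 -0.1729  0.3566] hingeframe mm [   0.888  -208.6766  356.5746] w 0.046519744310011206 gf 0.0 F [-0.4483  0.1952  0.2581]
tool x,y [-0.1477  0.989   0.0001] [ 0.989   0.1477 -0.0003] z [-0.0003  0.     -1.    ]
```

View pics/dside.png

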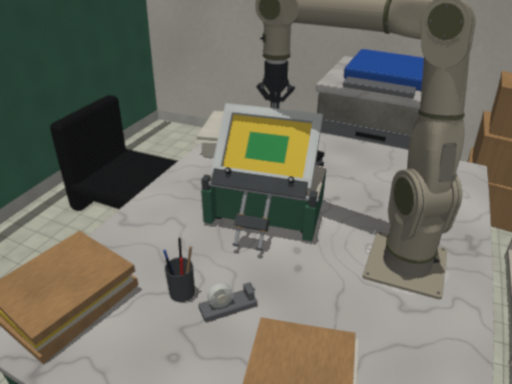

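The side view shows the screen standing near half open, frame about (220–320, 105–180), with no force on the fingers. I'm easing them away and checking that it holds.

>>> carry_out([
  [-0.02,0,0,0,-1],
  [-0.05,0,0,0,-1],
  [-0.1,0,0,0,-1],
  [-0.15,0,0,0,-1],
  [-0.15,0,0,0,-1],
  [-0.15,0,0,0,-1],
])

```text
clock: 23.1
position: [0.518, -0.1948, 0.3568]
ee_rot: [0.653, 0.758, 0.0, -0.0]
ft_force: [0.3, 0.4, -0.6]
grip_width: -0.003
grasp_force: 0.0
```

```bash
cat >> h.py <<'E'
def ang2():
    # rigid fit: mesh plane angle from the yellow/green pixels and frame-top points, hinge direction fixed
    for n in ['scene','side']:
        p=camera(n); X=pts(p); h=cv2.cvtColor(p['img'],cv2.COLOR_RGB2HSV)
        r=outline_of('screen',p)
        if not r: continue
        m=cv2.erode(r[0]['region'].astype(np.uint8),np.ones((3,3)))>0
        m&=(p['depth']>0)&(h[...,1]>120)&(h[...,0]>18)&(h[...,0]<90)
        Y=X[m]; u=(Y-H)@b; z=Y[:,2]-.158
        k=np.hypot(u,z)<.26; d=np.c_[u[k],z[k]]; c0=np.median(d,0)
        for _ in range(3):
            U=np.linalg.svd(d-d.mean(0),full_matrices=False)[2]; e=abs((d-d.mean(0))@U[1]); d=d[e<3*np.median(e)+1e-4]
        th=np.arctan2(abs(U[0][1]),abs(U[0][0])); c=d.mean(0)
        print(n,'t',manip.get_obs()['clock'],'plane',th,'ctr angle',np.arctan2(c[1],-c[0]),'r',np.hypot(*c),len(d))
E
python3 -c "
from h import *
ang2();ang();ang();ang2(); st()"
```

```text
scene t 23.2 plane 0.8396538128890589 ctr angle 0.7833476676622315 r 0.11361363613568524 402
side t 23.3 plane 0.828650532757656 ctr angle 0.7822579208812839 r 0.1489236757762164 3993
scene front-bar angle 0.8587678689962818 mesh slope angle 0.7186124998587652 2354
side front-bar angle 0.8818956448764486 mesh slope angle 0.8275614099513676 6487
scene front-bar angle 0.8572843772310205 mesh slope angle 0.7199048766809145 2418
side front-bar angle 0.8810248280410671 mesh slope angle 0.8272437592054416 6484
scene t 23.8 plane 0.8409158989589072 ctr angle 0.7824098206326408 r 0.11252841091293635 427
side t 23.9 plane 0.829516857173606 ctr angle 0.7824304157359502 r 0.14908607314675837 3964
t 23.9 P [ 0.518  -0.1949  0.3568] hingeframe mm [   1.0304 -230.9903  356.8176] w -0.20132599433064935 gf 0.0 F [-0.6214  0.014  -0.2101]
tool x,y [-0.148  0.989 -0.   ] [0.989  0.148  0.0001] z [ 0.0001 -0.     -1.    ]
```

It stays put at about 0.82 rad (47°) with the fingers clear. I'm backing well off for one longer check.

>>> carry_out([
  [-0.3,0,0,0,-1],
  [-0.6,0,0,0,-1],
  [-0.9,0,0,0,-1],
  [-0.9,0,0,0,-1],
  [-0.9,0,0,0,-1],
  [-0.9,0,0,0,-1],
  [-0.9,0,0,0,-1],
  [-0.9,0,0,0,-1],
  [-0.9,0,0,0,-1],
  [-0.9,0,0,0,-1],
  [-0.9,0,0,0,-1],
  [-0.9,0,0,0,-1],
])

```text
clock: 25.4
position: [0.538, -0.3284, 0.3568]
ee_rot: [0.653, 0.758, 0.0, 0.0]
ft_force: [0.5, 0.5, -0.1]
grip_width: -0.0
grasp_force: 0.0
```

```bash
python3 -c "
from h import *
ang2(); ang('e'); st()
p=camera('scene')
for q in ['stamp','tape','pen_cup']: print(q,[np.array(x['position']) for x in boxes_of(q,p)[:1]])"
```

```text
scene t 25.5 plane 0.840847531389406 ctr angle 0.7814576787056027 r 0.11246879082501868 415
side t 25.6 plane 0.8303780006790907 ctr angle 0.7825676446945464 r 0.14873792654964554 3911
scene front-bar angle 0.8516515114096535 mesh slope angle 0.7148055175633636 2991
side front-bar angle 0.8822849495178897 mesh slope angle 0.8272639906939167 6447
t 25.8 P [ 0.538  -0.3284  0.3569] hingeframe mm [   1.0759 -365.9811  356.8512] w 0.2319510792795738 gf 0.0 F [ 0.9718 -0.027  -0.    ]
tool x,y [-0.148   0.989  -0.0001] [0.989  0.148  0.0001] z [ 0.0001 -0.0001 -1.    ]
stamp [array([ 0.4356, -0.4366,  0.0555])]
tape [array([0.44  , 0.369 , 0.0211])]
pen_cup [array([0.5725, 0.3635, 0.0739])]
```

View pics/escene.png

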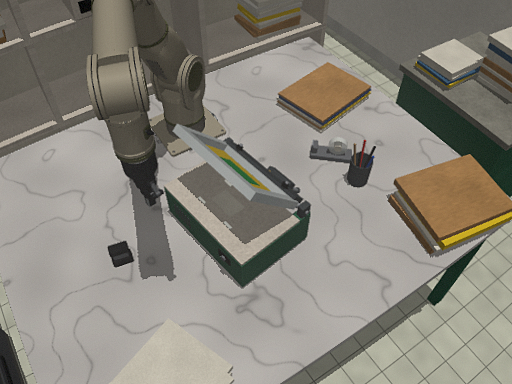

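The screen stands by itself at about (235,165), unchanged for 2.5 s. The gripper is clear at (150,185), and the stamp, tape and pen cup have not moved. Handing in.

```bash
python3 -c "
from h import *
print(ticket.hand_in())"
```

```text
the job is handed in; nothing more can be done
None
```

The job is handed in: I set the counterweight about 102 mm behind the hinge, and the screen now stays up by itself at about 47° with the robot clear. The tool could only point straight down, so I raised the screen with shut fingers pressed against its lower front edge (about 14 N at most in the readings) rather than fully underneath it.

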